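# Change dust extraction over to the other grinder

## Task

Work is moving from one grinding machine to the other, so change the dust extraction over: hook a fingertip behind the yellow lip of the blast gate that is now shut and draw its plate out to the stop, and only then push the plate of the other, open gate fully home, so that the fan always has a gate open. Work gently with the fingertips and do not pinch the thin plates. Leave the loose parts and tools on the bench where they are.

Things in the scene. Friction and masses are not known exactly. Their poses are not given: they have to be found in the camera images.
- line: Fixed extraction line across the bench: bare metal tee in the middle, hoses (90 mm across, axis 100 mm up) to a green disc grinder at the left (+y) end and a green belt linisher at the right; both up to 330 mm high, from 440 mm out. Origin on the bench under the tee; x points away from the robot, y along the duct to the left. Place and yaw (up to 0.1 rad) vary.
- gate_a_frame: Fixed aluminium frame of the blast gate that is OPEN at the start; it sits in the duct 160 mm left or right of the tee's middle (varies). 120 mm (x) by 30 mm (y), 160 mm high. Origin on the bench under its centre, axes as the line's. An upright steel plate, 4 mm thick, 52 to 148 mm above the bench, slides out of the frame's robot-side face towards -x.
- gate_b_frame: The same for the identical gate on the other side of the tee, SHUT at the start: only 52 to 64 mm of its plate, lip included, stands out.
- gate_a_lip (a point): Centre of gate A's yellow lip, 100 mm above the bench; moves with the plate, axes as the line's. The plate's front end is bent square towards +y into this lip: an upright flange 4 mm thick (x), 96 mm tall, reaching 42 mm to +y of the plate's middle; the point is 22 mm to +y of it. Nothing stands above or close in front of the lip. Push it towards +x to shut.
- gate_b_lip (a point): The same on gate B; to be drawn towards -x. With the plate home there are 50 mm clear (x) between the back of the lip and the frame, on the +y side of the plate: room for shut fingers to reach down from above. The gap grows as the plate comes out.
- gate_a (a joint): How far gate A's plate is out: 0 = home (shut, inner stop), 0.085 m = fully out (open, outer stop). Starts at 0.062 to 0.083. Slides with about 4 N of friction and stays where it is left.
- gate_b (a joint): The same for gate B. Starts at 0 to 0.012.
- tap_1: Loose bystander: brass tap body standing upright, 62 mm high, 48 mm across, with a side outlet; between the two gates, on the robot's side of the tee. Origin under its centre.
- tap_2: Loose bystander: the same in plain steel, standing in front of the left hose.
- tray: Loose bystander: grey open plastic tray 160 x 110 x 50 mm in front of the right hose. Origin under its centre.
- bush: Loose bystander: brass flanged bush, 40 mm across, 32 mm high, standing in the tray.
- wrench: Loose bystander: steel wrench 170 mm long lying at the left.
- brush: Loose bystander: hand brush lying at the right.
- stick: Loose bystander: brown dressing stick 100 x 25 x 25 mm lying on the bench between the gates, nearer to the robot than tap_1.
- tin: Loose bystander: round tin 66 mm across, 70 mm high, standing between the gates close to the tee.
Mind the look-alikes: they are no part of the job. What is shaped like the gate_a_frame but red is not meant. Leave any blue look-alike of the gate_b_frame alone.

How it is judged (in metres and radians):
On the way, in this order (a step that is already met when the one before it is completed fails the run):
1. the shut gate's plate is drawn out to its stop (value of joint gate_b above 0.077 m), for 0.2 s.
2. then the other gate's plate is pushed home (value of joint gate_a below 0.006 m), for 0.2 s.
At the end, for the whole second after the job is handed in: Gate B's plate is fully out (within 8 mm of its 85 mm stop), gate A's plate is fully home (within 6 mm), both at rest (value of joint gate_b above 0.077 m and value of joint gate_a below 0.006 m and velocity of joint gate_a between -0.01 and 0.01 m/s and velocity of joint gate_b between -0.01 and 0.01 m/s); the robot touches nothing.
It fails at once if both gates are nearly shut at once (less than 40 mm open), starving the fan (value of joint each of gate_a, gate_b below 0.04 m).
It fails at once if a gate plate is pinched or forced (more than 35 N of finger contact) (contact force between the fingers and gate_a_frame above 35 N or contact force between the fingers and gate_b_frame above 35 N).
It fails at once if a loose part or tool on the bench is moved by more than 20 mm, lifted or tipped (distance of any of tap_1, tap_2, tray, bush, wrench, brush, stick, tin from where it was at the start of the episode above 0.02 m).
It also fails if it takes over 64 s, if anything falls off the work surface, if the arm or the gripper's body presses on something with over 40 N, if the wrist force passes 120 N, or if a joint passes its speed limit or range.

## Robot

A 7-joint arm with a two-finger parallel gripper is mounted at the origin on the work surface. World frame = base frame: x ahead of the robot, y to its left, z up, the work surface at z = 0. Lengths are in mm, angles in rad, forces in N, time in s.
With the tool pointing down it reaches from about 375 to 925 mm from the base axis. Payload 3.1 kg.
Tool frame: the origin (TCP) lies on the mounting face of the last link; the fingertips stand 173 mm ahead of it and the grasp point (between the pads) lies 155 mm ahead of it; z points along the fingers, y is the direction in which the jaws open and shut (so a half turn about z gives the same grasp; the last joint's range is limited). The gripper opens to 85 mm and grips with 20 to 120 N. Pads are 22 mm wide; open, the fingers measure 114 mm over their backs; the gripper's body (76 mm by 85 mm) begins 54 mm behind the grasp point. The pads swing forward as they close: fully open they stand 13 mm farther back than shut.
Start: joints at [-1.223, 0.383, 0.044, 1.598, -0.018, 1.161, -0.05], TCP at [280.25, 586.486, 404.669] pointing down, gripper open.
Joint ranges: [-2.61, 2.61], [-0.41, 2.15], [-1.48, 1.57], [0, 2.5], [-1.57, 4.71], [0.05, 1.97], [-2.85, 2.85]. Speed limits (rad/s): [2.79, 2.79, 3.14, 3.14, 3.14, 3.14, 3.14].

## Interface

Orientations are given as a 3x3 rotation matrix whose columns are the frame's x, y, z axes.
In Python, from workcell import telemetry, eyes, ctrl gives the robot as it stands.
- The arm moves only by the shell command python3 -m jog 'ROWS' [FORCE]. ROWS is JSON, one flat list of numbers, 5 for each row, row after row: the closure, from 0 (fully open) to 1 (shut), then the shift along the tool's x, y, z in m, then the turn about the tool's z in rad. A call has 1 to 20 rows; each row is the pose to reach, as a shift and turn from the pose measured when the call began, along the tool's axes at that moment; what a row does not reach only later rows make up. A row lasts 1/8 s, in which the tool goes at most 62.5 mm and 10.7 degrees, less where a joint would pass 70% of its speed; a pose out of reach is approached as far as the arm can. A call with a gripper value outside its range is refused whole. The fingers move at their own pace and stop on an object; FORCE is the grip in N (left out, the last holds). Time passes only in rows, so rows that repeat a pose let the fingers close. It gives the time, the measured TCP pose, the force and the opening at its end, in the units of the state.
- telemetry.get_obs(): the state, without advancing time (a new reading comes with each control period).
- eyes.camera(name): name is "scene" or "top" or "wrist"; returns a dict with "image" (384x512x3 uint8, blue, green, red), "fx", "fy", "cx", "cy" (pixels), "k1" (the pictures are not rectified: a ray, as slopes to the right and down, at radius r is drawn at 1 + k1 r^2 times it, then the intrinsics apply), "world_from_camera" (4x4, takes a point from camera to world coordinates). Camera axes: x right, y down, z forward; pixel columns grow to the right and rows downward; lengths in mm; the calibration is good to about 2 mm. A picture is of the moment at which its call begins. There is no depth.
- ctrl.close_job(): hands the job in, once; it reports no verdict.
The state is a dict: "time_s": time; "q": joint angles; "joint_vel": joint speeds; "tau": joint torques, N m; "ee_pos": TCP position; "orientation": TCP orientation; "ft_force": force on the tool from outside, world axes, zero at the start; "ft_torque": the same for the moment, N m; "width": finger opening in mm.
Only numpy, scipy, OpenCV 4.12 (cv2) and the standard library are available. Lean on these libraries where they do the work, as an engineer would, in place of code of your own. Each camera call takes 0.05 s, during which the arm holds its last target.

## Working session

There is one attempt and no reset: what is moved stays moved. The work goes in short steps, Python scripts to look and compute and a shell command to move; the robot and the scene stay as the last step left them, time stands still between calls to the robot, and variables do not carry over. Pictures are saved under pics/ and viewed, and the job is handed in when it is done.

```bash
ls; mkdir -p pics; python3 - <<'E'
from workcell import telemetry, eyes
import cv2,json
import numpy as np
o=telemetry.get_obs(); print(o)
for n in ("scene","top","wrist"):
    c=eyes.camera(n); cv2.imwrite(f"pics/{n}0.png",c["image"])
    d={k:(v.tolist() if hasattr(v,'tolist') else v) for k,v in c.items() if k!="image"}
    json.dump(d,open(f"pics/{n}0.json","w")); print(n,d)
E
```

```text
pics
{'time_s': 0.0, 'q': array([-1.22279321,  0.38389221,  0.0438453 ,  1.59957405, -0.01788641,
        1.16119696, -0.0499326 ]), 'joint_vel': array([-0.00063804, -0.00064724,  0.00070241, -0.00103482, -0.00031877,
        0.00108151, -0.00018414]), 'tau': array([-7.20141429e-05, -4.33459783e+01,  1.02489218e+00, -2.49508774e+01,
        1.06920910e-02,  1.15627132e-02, -1.00687527e-05]), 'ee_pos': array([280.05136102, 586.04270776, 403.24973665]), 'orientation': array([[-9.02282886e-01,  4.31143343e-01, -1.00540121e-03],
       [ 4.31144484e-01,  9.02279487e-01, -2.48210140e-03],
       [-1.62988608e-04, -2.67303080e-03, -9.99996414e-01]]), 'ft_force': array([ 0.13268487, -0.24325357, -0.31861459]), 'ft_torque': array([-0.01777807, -0.01595441, -0.04358742]), 'width': 85.24300881340768}
scene {'fx': 366.5325939869499, 'fy': 366.5325939869499, 'cx': 264.5665971680854, 'cy': 196.35177673927993, 'k1': 0.031071940172507025, 'world_from_camera': [[0.2986224911908147, -0.9080891282662663, 0.29359622422572906, 245.09908663196683], [-0.9543476072112048, -0.28630213529020954, 0.0851571015
[... 306 characters left out ...]
7060071, -0.9973895986565273, 0.06685131979150616, 454.19531650001386], [-0.9994905006290948, 0.026120724887577412, -0.01834248847754218, -89.59202368478874], [0.01654840228833239, -0.06731787446970161, -0.9975943334635501, 1797.9635557471001], [0.0, 0.0, 0.0, 1.0]]}
wrist {'fx': 269.9157492379962, 'fy': 269.9157492379962, 'cx': 257.33396182973627, 'cy': 191.8506052995013, 'k1': -0.0314888561574578, 'world_from_camera': [[0.4316731519366339, 0.861857760583426, 0.26619445978309003, 210.9013259913528], [0.9020266277866705, -0.41162873300325337, -0.13003749047848148, 618.2070543635461], [-0.0025005321226737693, 0.29624818427841165, -0.9551077220140382, 374.2285499050471], [0.0, 0.0, 0.0, 1.0]]}
```

View pics/scene0.png

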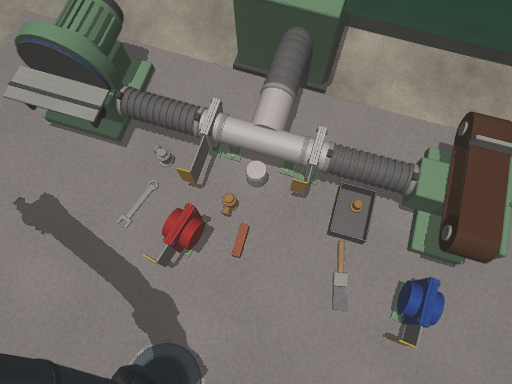

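View pics/top0.png

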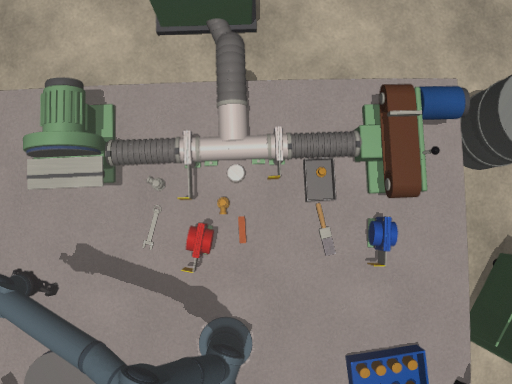

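View pics/wrist0.png

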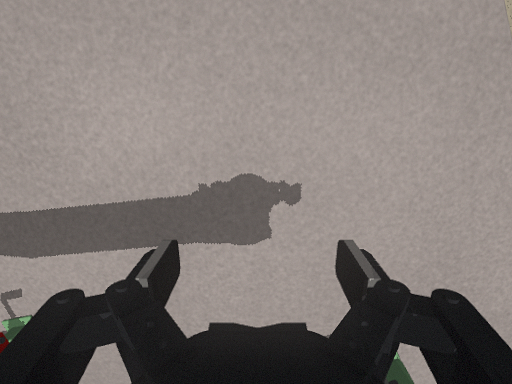

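Scene view: the open gate (plate far out, lip at about (185,174)) is the left one in the duct. The shut gate (lip at about (300,186)) is the right one. The red unit (183,232) and the blue one (420,305) stand off the line and are look-alikes. I'll enlarge both gates to confirm.

```bash
python3 - <<'E'
import cv2,numpy as np
s=cv2.imread("pics/scene0.png");t=cv2.imread("pics/top0.png")
a=cv2.resize(s[85:215,165:345],None,fx=4.4,fy=4.4,interpolation=cv2.INTER_CUBIC)
b=cv2.resize(t[120:215,165:295],None,fx=6,fy=6,interpolation=cv2.INTER_CUBIC)
cv2.imwrite("pics/c1.png",a);cv2.imwrite("pics/c2.png",b);print(a.shape,b.shape)
E
```

```text
(572, 792, 3) (570, 780, 3)
```

View pics/c1.png

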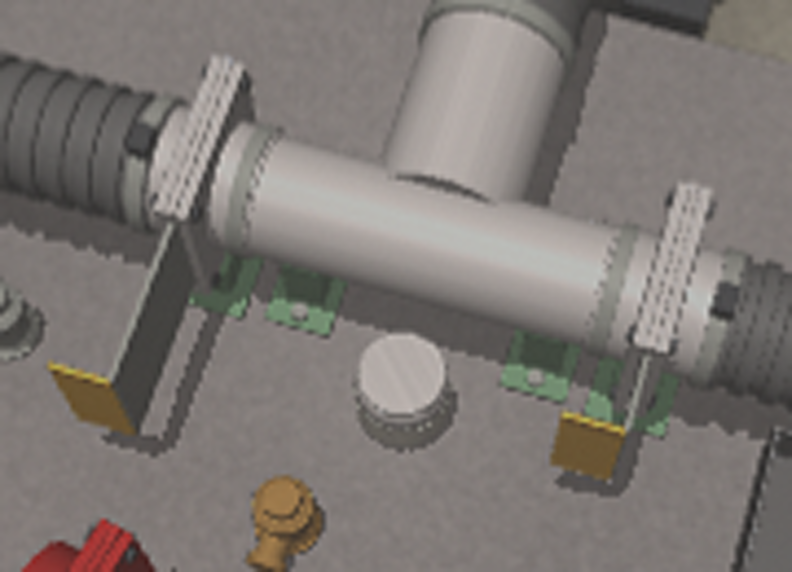

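View pics/c2.png

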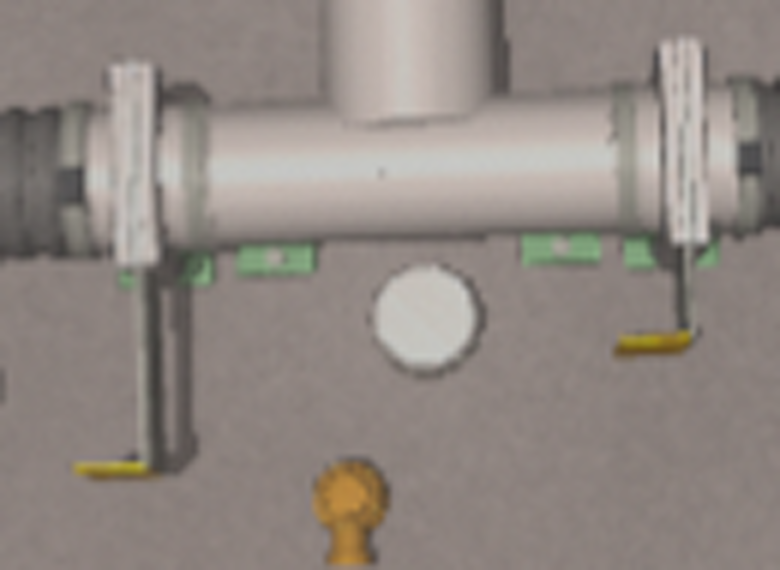

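```bash
cat > h.py <<'E'
import numpy as np, json, cv2
def ray(c,u,v):
    K=np.array([[c["fx"],0,c["cx"]],[0,c["fy"],c["cy"]],[0,0,1.]])
    p=cv2.undistortPoints(np.array([[[u,v]]],float),K,np.array([c["k1"],0,0,0]))[0,0]
    T=np.array(c["world_from_camera"]); return T[:3,3],T[:3,:3]@np.array([p[0],p[1],1])
def atz(c,u,v,z):
    o,d=ray(c,u,v); return (o+d*(z-o[2])/d[2])
def proj(c,P):
    T=np.linalg.inv(np.array(c["world_from_camera"])); K=np.array([[c["fx"],0,c["cx"]],[0,c["fy"],c["cy"]],[0,0,1.]])
    return cv2.projectPoints(np.array(P,float).reshape(-1,1,3),cv2.Rodrigues(T[:3,:3])[0],T[:3,3],K,np.array([c["k1"],0,0,0]))[0][:,0]
E
python3 - <<'E'
from h import *
S=json.load(open("pics/scene0.json"));T=json.load(open("pics/top0.json"))
pts={"scene":(S,165,85,4.4,dict(lipA_out=(50,367,148),lipA_in=(117,387,148),lipB_out=(563,414,148),lipB_in=(627,430,148),
 Afl=(155,210,160),Afr=(187,218,160),Abl=(212,58,160),Abr=(243,65,160),Bfl=(638,345,160),Bfr=(670,350,160),Bbl=(682,185,160),Bbr=(713,190,160))),
"top":(T,165,120,6,dict(lipA_out=(75,466,148),lipA_in=(152,466,148),lipB_out=(617,345,148),lipB_in=(690,337,148),
 Afl=(118,262,160),Afr=(157,262,160),Abl=(110,63,160),Abr=(155,63,160),Bfl=(672,242,160),Bfr=(708,242,160),Bbl=(660,38,160),Bbr=(702,38,160)))}
for n,(c,u0,v0,s,d) in pts.items():
    for k,(x,y,z) in d.items(): print(n,k,atz(c,(x+.5)/s-.5+u0,(y+.5)/s-.5+v0,z).round(1)[:2])
E
```

```text
scene lipA_out [542.3 145.3]
scene lipA_in [542.3 100.4]
scene lipB_out [ 609.5 -172.3]
scene lipB_in [ 611.3 -213.4]
scene Afl [660.3 116.8]
scene Afr [661.2  95.3]
scene Abl [777.  119.8]
scene Abr [778.2  98.5]
scene Bfl [ 663.5 -204.7]
scene Bfr [ 666.2 -224.8]
scene Bbl [ 780.3 -202.4]
scene Bbr [ 782.9 -222.4]
top lipA_out [542.6 146.8]
top lipA_in [541.5 102.2]
top lipB_out [ 604.7 -168.8]
top lipB_in [ 608.3 -211.4]
top Afl [659.2 118.4]
top Afr [658.6  95.8]
top Abl [775.8 121.4]
top Abr [775.1  95.2]
top Bfl [ 662.6 -201.9]
top Bfr [ 662.1 -222.7]
top Bbl [ 782.3 -198.7]
top Bbr [ 781.8 -223.1]
```

Both cameras agree to within 4 mm, and the sizes match (320 mm between gates, frames 120 mm deep, lips about 43 mm):

| Gate | Frame front face | Lip front face | Lip y range | Plate out |
|---|---|---|---|---|
| A (left) | x≈660, y≈107 | x≈542 | +102 to 146 | ≈66 mm |
| B (right) | x≈664, y≈−213 | x≈608 | −212 to −171 | ≈4 mm |

The line's yaw is about 0.015 rad. The target is the bare aluminium gate in the duct on the right. First I move high along the near side, shutting the fingers and squaring the tool.

```bash
python3 -m jog '[1,-0.03,-0.03,0,-0.04, 1,-0.06,-0.06,0,-0.08, 1,-0.09,-0.09,0,-0.12, 1,-0.12,-0.12,0,-0.16, 1,-0.15,-0.15,0,-0.2, 1,-0.18,-0.18,0,-0.24, 1,-0.21,-0.21,0,-0.28, 1,-0.24,-0.24,0,-0.32, 1,-0.27,-0.27,0,-0.36, 1,-0.3,-0.3,0,-0.4, 1,-0.33,-0.33,0,-0.44, 1,-0.36,-0.36,0,-0.46, 1,-0.36,-0.36,0,-0.46]' 20
python3 - <<'E'
from workcell import telemetry
o=telemetry.get_obs(); print(o["q"],o["orientation"].round(3)); import numpy as np
print(o["orientation"].T@(np.array([638,-186.,405])-o["ee_pos"]))
E
```

```text
time_s: 1.78
ee_pos: [450.5, 102.1, 404.3]
orientation: [[-1.0, -0.006, -0.001], [-0.006, 1.0, -0.003], [0.001, -0.003, -1.0]]
ft_force: [-0.6, -0.2, -0.3]
width: 0.1
[-6.70268525e-01  1.18769062e-02  3.62443144e-01  2.04751642e+00
 -1.97685646e-03  1.08453847e+00  1.27026065e+00] [[-1.    -0.006 -0.001]
 [-0.006  1.    -0.003]
 [ 0.001 -0.003 -1.   ]]
[-1.85696118e+02 -2.89314012e+02 -3.67762886e-02]
```

```bash
python3 -m jog '[1,-0.02,-0.036,0,0, 1,-0.045,-0.072,0,0, 1,-0.07,-0.108,0,0, 1,-0.095,-0.145,0,0, 1,-0.12,-0.18,0,0, 1,-0.145,-0.22,0,0, 1,-0.165,-0.255,0,0, 1,-0.186,-0.289,0,0, 1,-0.186,-0.289,0,0]'
python3 - <<'E'
from workcell import telemetry,eyes
import cv2,json
print(telemetry.get_obs()["q"].round(2))
for n in ("scene","wrist"):
    c=eyes.camera(n); cv2.imwrite(f"pics/{n}1.png",c["image"]); json.dump({k:(v.tolist() if hasattr(v,'tolist') else v) for k,v in c.items() if k!="image"},open(f"pics/{n}1.json","w"))
E
```

```text
time_s: 2.9
ee_pos: [638.8, -188.1, 404.2]
orientation: [[-1.0, -0.003, -0.001], [-0.003, 1.0, -0.005], [0.001, -0.005, -1.0]]
ft_force: [-0.1, 0.2, -0.5]
width: 0.3
[-0.2   0.46  0.57  1.58 -0.25  1.18  1.99]
```

View pics/wrist1.png

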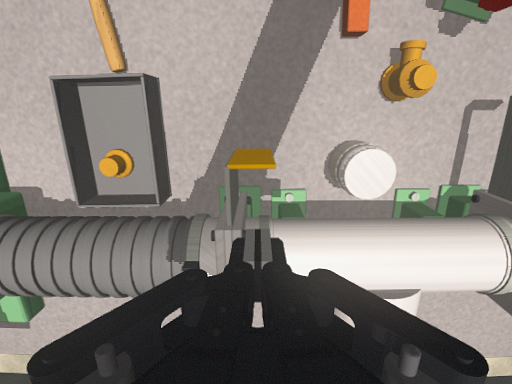

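View pics/scene1.png

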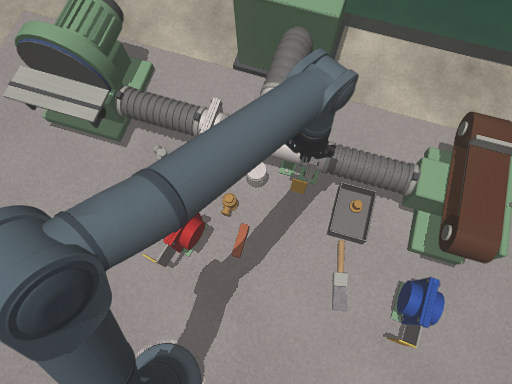

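The wrist view shows gate B's yellow lip at (230–275, 150–167), with its plate at (233,195) going back to the frame. The shut fingers are at (258,245). I'll work out where the lip is in this view and check it against the earlier measurement.

```bash
python3 - <<'E'
from h import *
W=json.load(open("pics/wrist1.json")); print(np.array(W["world_from_camera"])[:3,3].round())
for y in (-210,-170):
  for x,z in ((608,148),(612,148),(612,52),(608,52)): print((x,y,z),proj(W,[(x,y,z)]).round(0))
print("plate top/frame",proj(W,[(664,-212,148),(649,-212,148),(664,-198,160),(664,-228,160)]).round(0))
print("tip shut",proj(W,[(638.8-11,-188-14.5,231),(638.8-11,-188+14.5,231)]).round(0))
im=cv2.imread("pics/wrist1.png");cv2.imwrite("pics/c3.png",cv2.resize(im[130:280,190:330],None,fx=4,fy=4,interpolation=cv2.INTER_CUBIC))
E
```

```text
[ 562. -187.  375.]
(608, -210, 148) [[231. 165.]]
(612, -210, 148) [[231. 170.]]
(612, -210, 52) [[239. 152.]]
(608, -210, 52) [[239. 149.]]
(608, -170, 148) [[278. 165.]]
(612, -170, 148) [[277. 170.]]
(612, -170, 52) [[272. 153.]]
(608, -170, 52) [[272. 149.]]
plate top/frame [[230. 225.]
 [230. 210.]
 [245. 231.]
 [211. 231.]]
tip shut [[231. 227.]
 [281. 227.]]
```

View pics/c3.png

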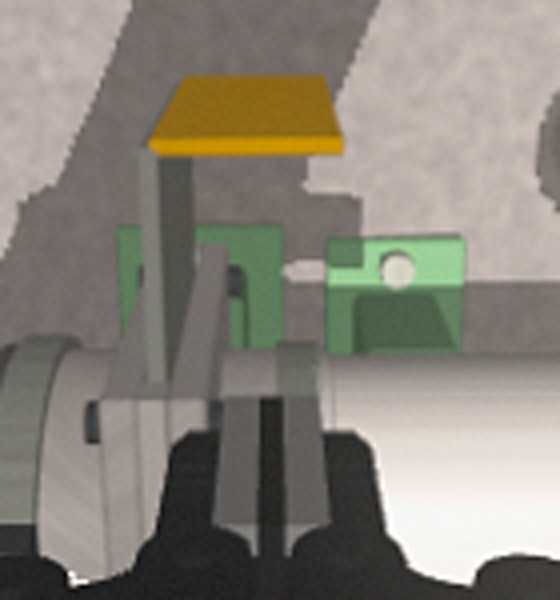

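The lip in the wrist view (top edge at rows 164–169, columns 227–276) agrees with the earlier position to within about 3 mm. It spans y −213 to −172, with the back of the lip at x≈612. The fingers are centred in the gap, so I go down to a tip height of about 112 mm.

```bash
python3 -m jog '[1,0,0.001,0.03,0, 1,0,0.002,0.055,0, 1,0,0.002,0.075,0, 1,0,0.002,0.09,0, 1,0,0.002,0.105,0, 1,0,0.002,0.12,0, 1,0,0.002,0.12,0]'
python3 - <<'E'
from workcell import eyes
import cv2
c=eyes.camera("wrist"); cv2.imwrite("pics/wrist2.png",c["image"])
c=eyes.camera("scene"); cv2.imwrite("pics/scene2.png",cv2.resize(c["image"][120:220,240:380],None,fx=5,fy=5,interpolation=cv2.INTER_CUBIC))
E
```

```text
time_s: 3.88
ee_pos: [637.6, -182.5, 282.4]
orientation: [[-1.0, -0.007, -0.005], [-0.007, 1.0, -0.001], [0.005, -0.001, -1.0]]
ft_force: [0.1, 1.3, 0.3]
width: -0.0
```

View pics/wrist2.png

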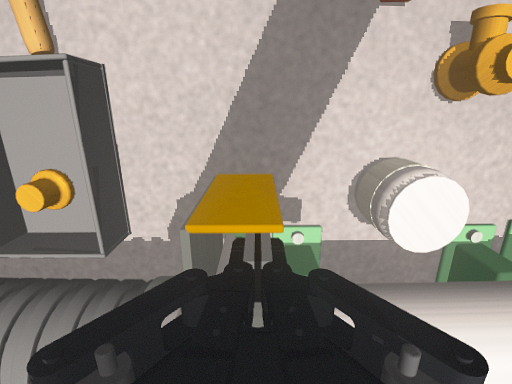

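View pics/scene2.png

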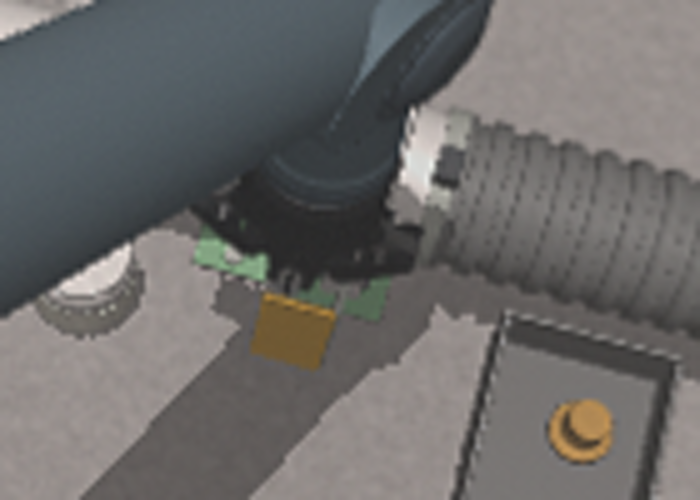

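The fingers are down behind the lip with no contact force. Now I draw slowly towards −x, correcting y by −4 mm.

```bash
python3 -m jog '[1,0.004,-0.002,0,0, 1,0.008,-0.004,0,0, 1,0.012,-0.004,0,0, 1,0.016,-0.004,0,0, 1,0.02,-0.004,0,0, 1,0.024,-0.004,0,0, 1,0.028,-0.004,0,0, 1,0.032,-0.004,0,0, 1,0.036,-0.004,0,0, 1,0.04,-0.004,0,0]'
```

```text
time_s: 5.22
ee_pos: [598.3, -187.4, 284.6]
orientation: [[-1.0, -0.007, -0.001], [-0.007, 1.0, -0.002], [0.001, -0.002, -1.0]]
ft_force: [4.8, -1.3, -0.7]
width: 0.3
```

The force is 4.8 N, which matches the plate's sliding friction, so the lip is hooked and moving. I continue.

```bash
python3 -m jog '[1,0.005,0,0,0, 1,0.01,0,0,0, 1,0.015,0,0,0, 1,0.02,0,0,0, 1,0.025,0,0,0, 1,0.03,0,0,0, 1,0.035,0,0,0, 1,0.04,0,0,0, 1,0.045,0,0,0, 1,0.049,0,0,0]'
```

```text
time_s: 6.48
ee_pos: [548.9, -187.8, 284.7]
orientation: [[-1.0, -0.007, -0.001], [-0.007, 1.0, -0.002], [0.001, -0.002, -1.0]]
ft_force: [4.2, -1.5, -2.1]
width: 0.1
```

Expected stop is at tool x≈542. I approach it in 1–2 mm steps and watch the force.

```bash
python3 -m jog '[1,0.002,0,0,0, 1,0.003,0,0,0, 1,0.004,0,0,0, 1,0.005,0,0,0, 1,0.005,0,0,0]'
python3 -m jog '[1,0.001,0,0,0, 1,0.002,0,0,0, 1,0.002,0,0,0]'
```

```text
time_s: 7.1
ee_pos: [543.9, -187.8, 284.8]
orientation: [[-1.0, -0.007, -0.001], [-0.007, 1.0, -0.002], [0.001, -0.002, -1.0]]
ft_force: [4.0, -2.0, -0.4]
width: 0.2
time_s: 7.48
ee_pos: [541.8, -187.8, 284.8]
orientation: [[-1.0, -0.006, -0.002], [-0.006, 1.0, -0.002], [0.002, -0.002, -1.0]]
ft_force: [3.6, -1.3, -0.6]
width: 0.2
```

```bash
python3 -m jog '[1,0.001,0,0,0, 1,0.002,0,0,0, 1,0.002,0,0,0]'
python3 -m jog '[1,0.001,0,0,0, 1,0.002,0,0,0, 1,0.002,0,0,0]'
```

```text
time_s: 7.85
ee_pos: [539.6, -187.8, 284.8]
orientation: [[-1.0, -0.006, -0.002], [-0.006, 1.0, -0.002], [0.002, -0.002, -1.0]]
ft_force: [4.2, -1.7, -0.9]
width: -0.5
time_s: 8.22
ee_pos: [538.6, -187.6, 284.9]
orientation: [[-1.0, -0.007, 0.002], [-0.007, 1.0, -0.003], [-0.002, -0.003, -1.0]]
ft_force: [7.3, -2.1, -4.5]
width: 0.1
```

```bash
python3 -m jog '[1,0.001,0,0,0, 1,0.0015,0,0,0, 1,0.0015,0,0,0]'
python3 - <<'E'
from workcell import eyes
import cv2,json
for n in ("wrist","top"):
    c=eyes.camera(n); cv2.imwrite(f"pics/{n}3.png",c["image"]); json.dump({k:(v.tolist() if hasattr(v,'tolist') else v) for k,v in c.items() if k!="image"},open(f"pics/{n}3.json","w"))
E
```

```text
time_s: 8.6
ee_pos: [538.1, -187.5, 285.0]
orientation: [[-1.0, -0.007, 0.005], [-0.007, 1.0, -0.004], [-0.005, -0.004, -1.0]]
ft_force: [7.9, -1.9, -4.6]
width: 0.1
```

View pics/wrist3.png

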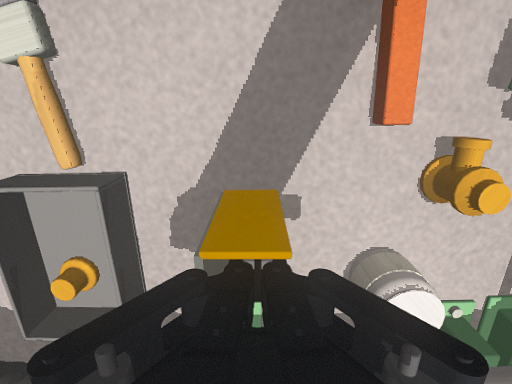

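The force rose and motion stalled at x≈538, so the plate is at its stop; in the wrist view the lip is at (205–290, 258). I back off from the lip, rise and verify.

```bash
python3 -m jog '[1,-0.006,0,0,0, 1,-0.015,0,0,0, 1,-0.02,0,0,0, 1,-0.02,0,-0.04,0, 1,-0.02,0,-0.08,0, 1,-0.02,0,-0.12,0, 1,-0.02,0,-0.12,0]'
python3 -m jog '[1,0.02,0.05,0,0, 1,0.05,0.1,0,0, 1,0.08,0.15,0,0, 1,0.1,0.2,0,0, 1,0.1,0.2,0,0]'
python3 - <<'E'
from workcell import eyes
import cv2,json
for n in ("wrist","scene","top"):
    c=eyes.camera(n); cv2.imwrite(f"pics/{n}4.png",c["image"]); json.dump({k:(v.tolist() if hasattr(v,'tolist') else v) for k,v in c.items() if k!="image"},open(f"pics/{n}4.json","w"))
t=cv2.imread("pics/top4.png"); cv2.imwrite("pics/c4.png",cv2.resize(t[120:215,165:295],None,fx=6,fy=6,interpolation=cv2.INTER_CUBIC))
E
```

```text
time_s: 9.57
ee_pos: [558.7, -187.8, 409.1]
orientation: [[-1.0, -0.007, 0.012], [-0.007, 1.0, -0.005], [-0.012, -0.005, -1.0]]
ft_force: [0.8, 0.6, 0.4]
width: 0.3
time_s: 10.2
ee_pos: [455.2, 16.0, 405.6]
orientation: [[-1.0, -0.017, 0.008], [-0.017, 1.0, -0.003], [-0.008, -0.003, -1.0]]
ft_force: [0.2, -0.8, -0.0]
width: 0.4
```

View pics/c4.png

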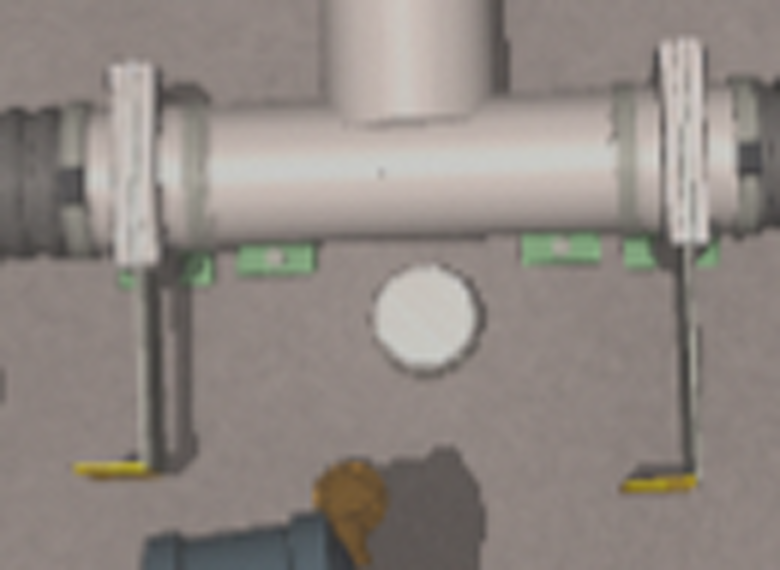

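View pics/scene4.png

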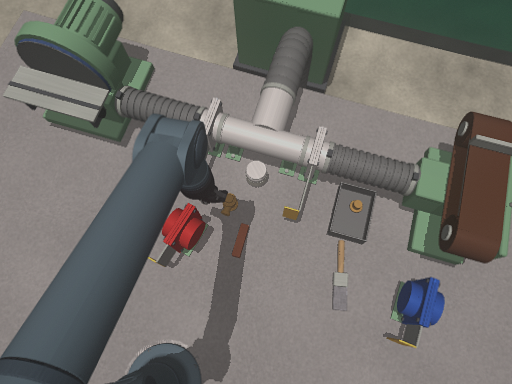

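The top view shows gate B's lip now at (622–695, 478) in the crop, about 80 mm further out than before. The loose parts look undisturbed. I'll compute the values and the room around gate A's approach.

```bash
python3 - <<'E'
from h import *
T=json.load(open("pics/top4.json"))
for n,x,y in(("B out",622,482),("B in",693,476),("A out",75,466),("A in",152,466)): print(n,atz(T,(x+.5)/6-.5+165,(y+.5)/6-.5+120,148).round(1))
T=json.load(open("pics/top0.json"))
for z in (100,160): print("red far edge",atz(T,211,222,z).round(),atz(T,190,226,z).round())
from workcell import telemetry
o=telemetry.get_obs();print(o["orientation"].T@(np.array([500,126,405])-o["ee_pos"]))
E
```

```text
B out [ 525.1 -169.4  148. ]
B in [ 527.4 -210.7  148. ]
A out [542.6 146.8 148. ]
A in [541.5 102.2 148. ]
red far edge [454.  34. 100.] [442. 109. 100.]
red far edge [454.  30. 160.] [442. 102. 160.]
[-43.45005393 114.97089784   1.23586896]
```

Gate B's lip front is at x≈526, so the plate is about 85 mm out, at the stop. Next I move in front of gate A's lip and go down.

```bash
python3 -m jog '[1,-0.02,0.04,0,0, 1,-0.035,0.08,0,0, 1,-0.043,0.115,0,0, 1,-0.043,0.115,0,0, 1,-0.043,0.115,0.03,0, 1,-0.043,0.115,0.06,0, 1,-0.043,0.115,0.08,0, 1,-0.043,0.115,0.1,0, 1,-0.043,0.115,0.12,0, 1,-0.043,0.115,0.12,0]'
python3 - <<'E'
from workcell import eyes
import cv2
c=eyes.camera("wrist"); cv2.imwrite("pics/wrist5.png",c["image"])
E
```

```text
time_s: 11.6
ee_pos: [500.4, 122.6, 284.6]
orientation: [[-1.0, -0.002, 0.006], [-0.002, 1.0, -0.009], [-0.006, -0.009, -1.0]]
ft_force: [-0.1, -0.4, 0.3]
width: -0.0
```

View pics/wrist5.png

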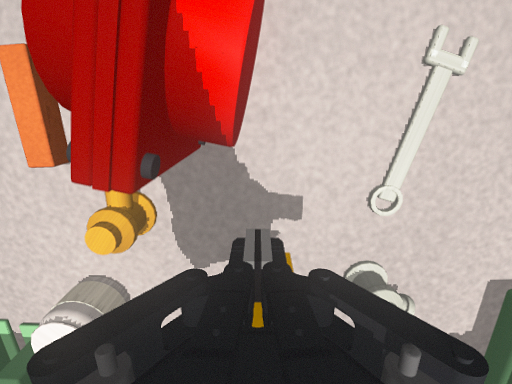

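The lip shows behind the fingers at (258,315), with clear space in front. I push towards +x.

```bash
python3 -m jog '[1,-0.008,0.002,0,0, 1,-0.016,0.003,0,0, 1,-0.022,0.003,0,0, 1,-0.026,0.003,0,0, 1,-0.03,0.003,0,0, 1,-0.034,0.003,0,0, 1,-0.038,0.003,0,0, 1,-0.042,0.003,0,0, 1,-0.046,0.003,0,0, 1,-0.05,0.003,0,0]'
```

```text
time_s: 12.9
ee_pos: [550.7, 126.6, 285.5]
orientation: [[-1.0, -0.003, 0.007], [-0.003, 1.0, -0.008], [-0.007, -0.008, -1.0]]
ft_force: [-5.2, 1.7, -0.7]
width: 0.1
```

```bash
python3 -m jog '[1,-0.005,0,0,0, 1,-0.01,0,0,0, 1,-0.015,0,0,0, 1,-0.02,0,0,0, 1,-0.025,0,0,0, 1,-0.03,0,0,0, 1,-0.035,0,0,0, 1,-0.038,0,0,0, 1,-0.04,0,0,0, 1,-0.04,0,0,0]'
```

```text
time_s: 14.15
ee_pos: [591.0, 126.6, 285.9]
orientation: [[-1.0, -0.003, 0.008], [-0.003, 1.0, -0.008], [-0.008, -0.008, -1.0]]
ft_force: [-4.4, 1.7, -2.0]
width: -0.1
```

Sliding at about 4–5 N. I approach the inner stop in small steps.

```bash
python3 -m jog '[1,-0.002,0,0,0, 1,-0.003,0,0,0, 1,-0.004,0,0,0, 1,-0.004,0,0,0]'
python3 -m jog '[1,-0.001,0,0,0, 1,-0.002,0,0,0, 1,-0.002,0,0,0]'
python3 -m jog '[1,-0.001,0,0,0, 1,-0.002,0,0,0, 1,-0.002,0,0,0]'
```

```text
time_s: 14.65
ee_pos: [593.8, 126.7, 285.9]
orientation: [[-1.0, -0.003, 0.003], [-0.003, 1.0, -0.008], [-0.003, -0.008, -1.0]]
ft_force: [-9.0, 1.1, 1.3]
width: 0.4
time_s: 15.02
ee_pos: [594.6, 126.7, 286.0]
orientation: [[-1.0, -0.004, -0.001], [-0.004, 1.0, -0.008], [0.001, -0.008, -1.0]]
ft_force: [-9.0, 1.3, 3.1]
width: 0.2
time_s: 15.4
ee_pos: [595.3, 126.7, 286.0]
orientation: [[-1.0, -0.004, -0.007], [-0.004, 1.0, -0.008], [0.007, -0.008, -1.0]]
ft_force: [-9.2, 1.7, 3.5]
width: -0.2
```

Motion has stalled with the force risen to 9 N and the tool slightly tilting, so this is the inner stop. I back off, rise, move clear and check.

```bash
python3 -m jog '[1,0.008,0,0,0, 1,0.02,0,0,0, 1,0.03,0,0,0, 1,0.03,0,-0.04,0, 1,0.03,0,-0.08,0, 1,0.03,0,-0.12,0, 1,0.06,-0.03,-0.12,0, 1,0.1,-0.06,-0.12,0, 1,0.14,-0.09,-0.12,0, 1,0.14,-0.09,-0.12,0]'
python3 - <<'E'
from workcell import eyes
from h import *
for n in ("scene","top"):
    c=eyes.camera(n); cv2.imwrite(f"pics/{n}6.png",c["image"]); json.dump({k:(v.tolist() if hasattr(v,'tolist') else v) for k,v in c.items() if k!="image"},open(f"pics/{n}6.json","w"))
t=cv2.imread("pics/top6.png"); cv2.imwrite("pics/c6.png",cv2.resize(t[120:215,165:295],None,fx=6,fy=6,interpolation=cv2.INTER_CUBIC))
E
```

```text
time_s: 16.65
ee_pos: [453.4, 33.7, 406.9]
orientation: [[-1.0, 0.001, -0.008], [0.001, 1.0, -0.007], [0.008, -0.007, -1.0]]
ft_force: [0.0, 0.8, 0.0]
width: -0.0
```

View pics/c6.png

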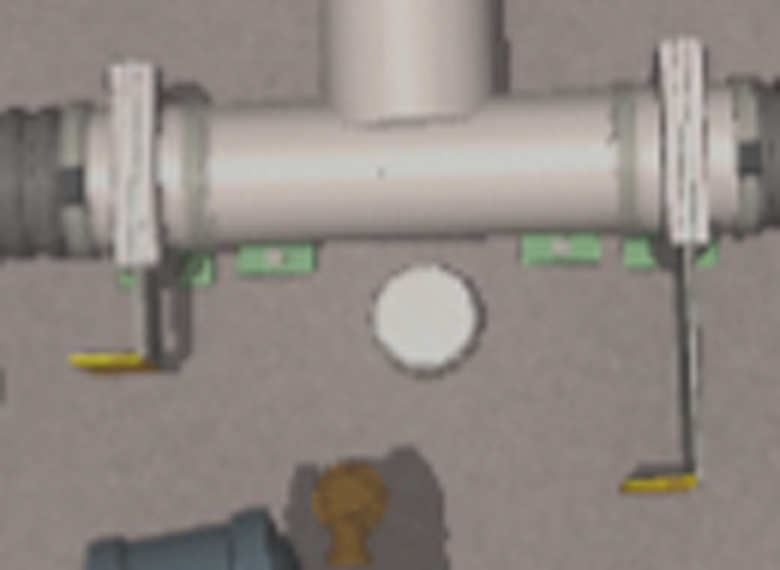

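View pics/scene6.png

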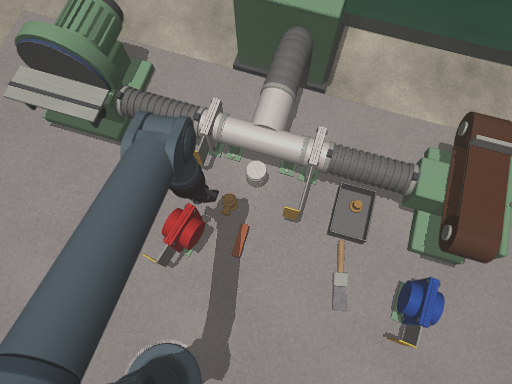

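```bash
python3 - <<'E'
from h import *
T=json.load(open("pics/top6.json"))
f=lambda x,y,z:atz(T,(x+.5)/6-.5+165,(y+.5)/6-.5+120,z).round(1)
for n,x,y,z in(("B out",622,484,148),("B in",693,478,148),("A out",70,362,148),("A in",148,358,148),("A front L",118,264,160),("A front R",157,264,160),("Bf",690,243,160)): print(n,f(x,y,z))
for k,t in (("0","top0"),("6","top6")):
    im=cv2.imread(f"pics/{t}.png"); cv2.imwrite(f"pics/z{k}.png",cv2.resize(im[155:190,170:205],None,fx=16,fy=16,interpolation=cv2.INTER_CUBIC))
cv2.imwrite("pics/z.png",np.hstack([cv2.resize(cv2.imread("pics/top6.png")[155:200,170:198],None,fx=12,fy=12,interpolation=cv2.INTER_CUBIC),cv2.resize(cv2.imread("pics/top0.png")[155:200,262:290],None,fx=12,fy=12,interpolation=cv2.INTER_CUBIC)]))
E
```

```text
B out [ 523.9 -169.4  148. ]
B in [ 526.3 -210.6  148. ]
A out [603.1 148.8 148. ]
A in [604.2 103.3 148. ]
A front L [658.1 118.4 160. ]
A front R [657.4  95.8 160. ]
Bf [ 661.7 -212.3  160. ]
```

View pics/z.png

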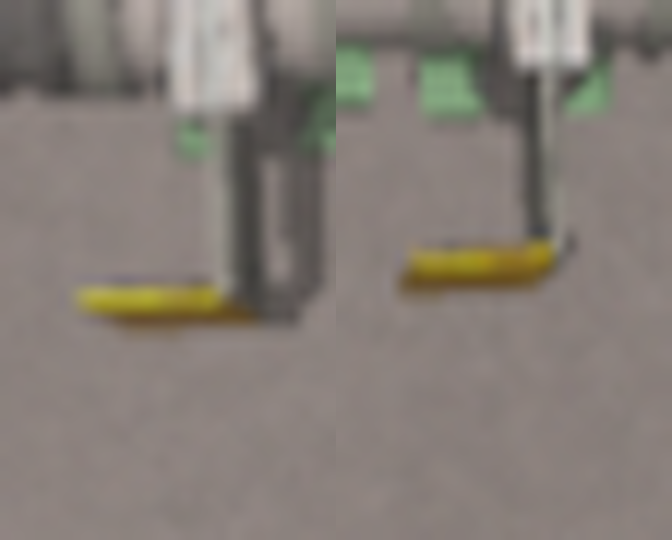

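The top view reads gate A at about 2 mm out and gate B at about 85 mm, each good to 2–3 mm. The arm hides gate A's lip in the scene camera, so I move aside for a second, independent reading.

```bash
python3 -m jog '[1,0,-0.05,0,0, 1,0,-0.1,0,0, 1,0,-0.15,0,0, 1,0,-0.2,0,0, 1,0,-0.25,0,0, 1,0,-0.3,0,0, 1,0,-0.35,0,0, 1,0,-0.35,0,0]'
python3 - <<'E'
from workcell import eyes
from h import *
c=eyes.camera("scene"); cv2.imwrite("pics/scene7.png",c["image"])
cv2.imwrite("pics/c7.png",cv2.resize(c["image"][85:215,165:345],None,fx=4.4,fy=4.4,interpolation=cv2.INTER_CUBIC))
E
```

```text
time_s: 17.75
ee_pos: [457.3, -317.7, 411.2]
orientation: [[-1.0, 0.004, -0.004], [0.004, 1.0, -0.013], [0.004, -0.013, -1.0]]
ft_force: [-0.1, -0.0, 0.4]
width: -0.1
```

View pics/c7.png

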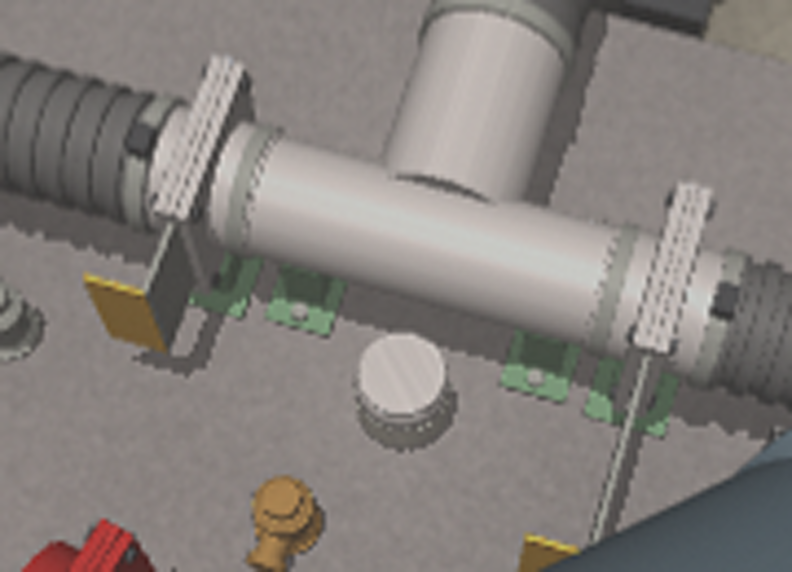

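View pics/scene7.png

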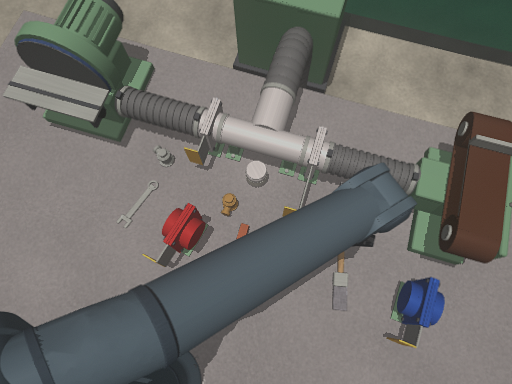

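```bash
python3 - <<'E'
from h import *
S=json.load(open("pics/scene0.json"))
for n,x,y in(("A out",86,276),("A in",152,293),("B out",525,538),("B mid",575,548)): print(n,atz(S,(x+.5)/4.4-.5+165,(y+.5)/4.4-.5+85,148).round(1))
E
```

```text
A out [608.  146.5 148. ]
A in [609.6 102.1 148. ]
B out [ 524.7 -172.4  148. ]
B mid [ 527.8 -203.4  148. ]
```

The scene view puts gate A at about 0 mm out and gate B at about 86 mm, agreeing with the top view. The arm is free and at rest, so I hand in.

```bash
python3 - <<'E'
from workcell import ctrl
print(ctrl.close_job())
E
```

```text
the job is handed in; nothing more can be done
None
```

The changeover is done and the job is handed in; the system gave no verdict. I hooked the shut fingers behind the yellow lip of the right-hand, shut gate (B) and drew its plate to the outer stop. Only then did I push the left-hand gate's plate (A) home. The plates slid at about 4–5 N, and I stopped pushing at about 8 N (B) and 9 N (A) when motion stalled at the stops.

| Last check before hand-in | Top camera | Scene camera | Needed |
|---|---|---|---|
| Gate A, plate out | about 2 mm | about 0 mm | under 6 mm |
| Gate B, plate out | about 85 mm | about 86 mm | over 77 mm |

- **Disagreement:** the cameras differ by about 2 mm, which is within the calibration error.
- **Bystanders:** the loose parts looked undisturbed in the pictures. I did not measure them, and the arm partly hid the brush and the stick and covered the tray in the last scene view.
- **Arm:** it stood clear of everything with about 0 N on the wrist, and the last move ended at 17.8 s of the 64 s allowed.

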